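# Close the bayonet cap of the bench water filter

## Task

Close the water filter on the bench: put the winged cap into the housing's mouth with its two lugs in the two slots, push it down against the spring, turn it a quarter clockwise (seen from above) and let it spring up so that it is locked home, then let go. Leave the tape roll, the jar and the marker where they are.

Things in the scene. Friction and masses are not known exactly. Their poses are not given: they have to be found in the camera images.
- cap_bar (a point): Centre of the grip bar (black wing) on top of the loose white cap, on its axis, 52 mm above its underside; it stands upright on the bench, 74 mm tall, 0.11 to 0.23 kg. Bar 60 mm long (x), 16 thick (y), 44 tall: 22 mm below to 22 above this point. Below the bar a round flange, radius 36 mm, 22 to 28 mm below the point. z: up the axis. Same after half a turn.
- lugs (a point): On the cap's axis, 44 mm below cap_bar, same axes. Two lugs stick out of the cap's stem along +x and -x, in line with the bar (the flange hides them from above): 10 mm wide, 6 mm tall, centred at this height, out to 29 mm from the axis. The stem has radius 20 mm and ends 8 mm below this point, tapering to 15 mm radius over its last 5 mm.
- mouth (a point): Centre of the housing's rim, 60 mm above the bench. Steel cylinder, radius 38 mm, upright on a 110 x 96 mm plate, fixed, at a new place and yaw each time; z up. Its lip is 10 mm thick, with a hole of radius 22 mm and two slots along +x and -x, 14 mm wide, out to 34 mm from the axis, in line with the spout at +x. With the lugs in the slots the bar is in line with the spout.
- locked (a point): Where cap_bar is when locked: on the axis 35 mm above mouth, same axes; the bar then lies along y (crosswise). Under the lip the lugs turn only clockwise from above, a quarter turn to a stop, where they rise 4 mm into pockets. cap_bar above mouth: 40 mm resting on the spring, lugs in the slots; 31 or less to turn; 28 flange on the rim (hard stop). Play 2 mm all round.
- plunger (a joint): Spring plunger inside the mouth: how far it is pushed down (m). 0 free; about 0.005 with the cap locked; 0.009 or more when the lugs can turn; 0.012 with the flange on the rim. Its push is 4 N at 0, growing 0.7 N per mm to 12 N with the flange on the rim.
- tape: White roll of tape lying flat, 64 mm across, 20 mm tall, origin at the centre of its underside. To be left alone.
- jar: Closed glass jar with white cap, 60 mm across, 80 mm tall, origin at the centre of its underside. To be left alone.
- marker: White and black marker pen lying on the bench, 127 mm long along its x axis, 16 mm thick, origin under the white barrel's middle. To be left alone.
Not all that is in view belongs to the job. What is shaped like the part that bears cap_bar but blue or orange is not meant. What is shaped like the part that bears mouth but purple is not meant.

How it is judged:
By the outcome, as a careful person would: the job done as asked, in the order asked, and still so for the second after the job is handed in, with the robot touching nothing.
It also fails if it takes over 45 s, if anything falls off the work surface, if the arm or the gripper's body presses on something with over 40 N, if the wrist force passes 120 N, or if a joint passes its speed limit or range.

## Robot

A 6-joint arm with a two-finger parallel gripper is mounted at the origin on the work surface. World frame = base frame: x ahead of the robot, y to its left, z up, the work surface at z = 0. Lengths are in m, angles in rad, forces in N, time in s.
With the tool pointing down it reaches from about 0.3 to 0.775 m from the base axis. Payload 14.6 kg.
Tool frame: the origin (TCP) lies at the very end of the fingers, on their centre line; the grasp point (between the pads) lies 19 mm behind it; x points along the fingers, z is the direction in which the jaws open and shut, and the axes are right-handed (so a half turn about x gives the same grasp; the last joint's range is limited). The gripper opens to 94 mm and grips with 3 to 60 N. Pads are 16 mm wide; open, the fingers measure 119 mm over their backs; the gripper's body (75 mm by 177 mm) begins 78 mm behind the grasp point.
Start: joints at [-1.409, 0.3, 1.521, -0, 1.321, -0.067], TCP at [0.125, -0.536, 0.205] pointing down, gripper open.
Joint ranges: [-3.03, 3.03], [-0.79, 2.21], [0.23, 2.52], [-1.04, 4.18], [0, 3.07], [-2.55, 2.55]. Speed limits (rad/s): [2.22, 2.22, 2.57, 3.14, 3.14, 3.14].

## Interface

Orientations are given as [roll, pitch, yaw] about the fixed x, y, z axes, in that order (R = Rz(yaw) Ry(pitch) Rx(roll)).
In Python, from station import ctrl gives the robot as it stands. The module is installed in compiled form; this text tells all that it offers.
- The arm moves only by the tool servo_tool, never from a script. Its argument "motion" is one flat list of numbers, 4 for each row, row after row: the shift along the tool's x, y, z in mm, then the turn about the tool's x in degrees. In form: [dx, dy, dz, roll, dx, dy, dz, roll, ...]. A call has 1 to 20 rows; each row is the pose to reach, as a shift and turn from the pose commanded when the call began, along the tool's axes at that moment; what a row does not reach only later rows make up. A row lasts 1/8 s, in which the tool goes at most 62.5 mm and 10.7 degrees, less where a joint would pass 70% of its speed; a pose out of reach is approached as far as the arm can. A call with a gripper value outside its range is refused whole. "gripper" is the opening, from 0 (shut) to 1 (fully open), set as the call begins (left out, the last holds). The fingers move at their own pace and stop on an object; "force" is the grip in N (left out, the last holds). Time passes only in rows, so rows that repeat a pose let the fingers close. It gives the time, the measured TCP pose, the force and the opening at its end, in the units of the state.
- ctrl.get_obs(): the state, without advancing time (a new reading comes with each control period).
- ctrl.camera(name): name is "side" or "top"; returns a dict with "color" (420x560x3 uint8, red, green, blue), "z_map" (420x560 float32, m along the optical axis (not along the pixel's ray), 0 where there is no reading), "fx", "fy", "cx", "cy" (pixels), "rvec" (rotation vector, rad) and "tvec" (3), from world to camera coordinates, as OpenCV has them. Camera axes: x right, y down, z forward; pixel columns grow to the right and rows downward; lengths in m; the calibration is good to about 2 mm. A picture is of the moment at which its call begins.
- ctrl.hand_in(): hands the job in, once; it reports no verdict.
The state is a dict: "time_s": time; "qpos": joint angles; "joint_vel": joint speeds; "tau": joint torques, N m; "ee_pos": TCP position; "eef_rot": TCP orientation; "force": force on the tool from outside, world axes, zero at the start; "moment": the same for the moment, N m; "grip_width": finger opening in m.
Only numpy, scipy, OpenCV 4.12 (cv2) and the standard library are available. Lean on these libraries where they do the work, as an engineer would, in place of code of your own. Each camera call takes 0.05 s, during which the arm holds its last target.

## Working session

There is one attempt and no reset: what is moved stays moved. The work goes in short steps, Python scripts to look and compute and a tool call to move; the robot and the scene stay as the last step left them, time stands still between calls to the robot, and variables do not carry over. Pictures are saved under pics/ and viewed, and the job is handed in when it is done.

Besides the shell and the picture viewer there is one more tool, called after "Emit:" by a JSON object that holds its "name" and its "arguments", one argument or row to a line. servo_tool: Moves the arm, as the interface text tells. Its arguments: {"type":"object","properties":{"motion":{"type":"array","items":{"type":"number"}},"gripper":{"type":"number"},"force":{"type":"number"}},"required":["motion"]}

```bash
mkdir -p pics
cat > h.py <<'E'
import numpy as np,cv2
from station import ctrl
def cam(n,save=None):
    c=ctrl.camera(n)
    if save: cv2.imwrite(save,cv2.cvtColor(c['color'],cv2.COLOR_RGB2BGR))
    return c
def world(c):
    z=c['z_map'].astype(float);v,u=np.mgrid[:z.shape[0],:z.shape[1]]
    P=np.stack([(u-c['cx'])/c['fx']*z,(v-c['cy'])/c['fy']*z,z],-1)
    R=cv2.Rodrigues(np.array(c['rvec'],float))[0]
    W=(P-np.array(c['tvec']).ravel())@R
    W[z<=0]=np.nan
    return W
E
python3 - <<'E'
from h import *
for n in ['top','side']:
    c=cam(n,f'pics/{n}0.png'); np.savez(f'{n}0.npz',W=world(c),color=c['color'])
    R=cv2.Rodrigues(np.array(c['rvec'],float))[0]; print(n,-R.T@np.array(c['tvec']).ravel(),c['fx'])
o=ctrl.get_obs();print(o)
E
```

```text
top [0.35483987 0.09255716 1.0590126 ] 440.2482285024667
side [0.34213748 0.82418935 0.65856635] 448.5781360618041
{'time_s': 0.1, 'qpos': array([-1.40863008e+00,  3.00422062e-01,  1.52155191e+00, -1.87731942e-05,
        1.32065436e+00, -6.66080730e-02]), 'joint_vel': array([ 5.16480798e-04, -1.02811098e-03, -1.44824222e-03, -8.36247927e-05,
        1.23318186e-03, -6.09990479e-04]), 'tau': array([ 1.61716707e-03, -5.32642078e+01, -3.53283978e+01,  7.09319534e-02,
        2.34729942e-02, -6.07799234e-05]), 'ee_pos': array([ 0.12468065, -0.53543708,  0.20492555]), 'eef_rot': array([3.09254036, 1.56976048, 1.75052301]), 'force': array([-0.14944509, -0.22476869,  0.54982172]), 'moment': array([ 0.00371206, -0.01378923,  0.0110911 ]), 'grip_width': 0.0939909069675901}
```

View pics/top0.png

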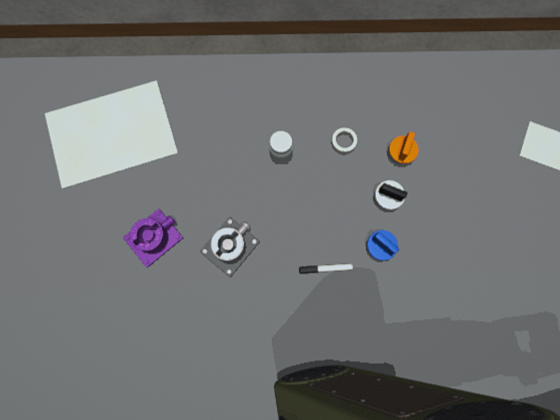

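View pics/side0.png

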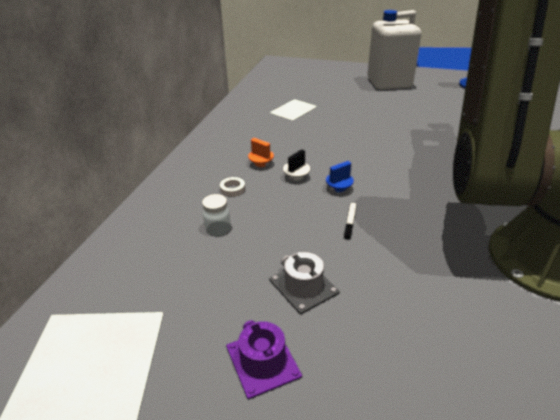

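Caps in the top view: orange (404,149), white with black wing (391,195) and blue (382,245). The white one fits the description. Housings: purple (150,237) and steel (228,244). The steel one fits. I'll enlarge both to confirm and measure them.

Run:
```python
from h import *
d=np.load('top0.npz');W=d['W'];im=d['color'][:,:,::-1]
a=im[155:235,350:430];b=im[205:285,190:270]
cv2.imwrite('pics/crop0.png',np.hstack([cv2.resize(x,(400,400),interpolation=cv2.INTER_CUBIC) for x in(a,b)]))
# cap: bar-top points, flange
def pts(r,zlo,zhi):
    w=W[r[0]:r[1],r[2]:r[3]].reshape(-1,3);return w[(w[:,2]>zlo)&(w[:,2]<zhi)]
def rep(n,p):
    (c,s,a)=cv2.minAreaRect((p[:,:2]*1000).astype(np.float32)); print(n,len(p),'z',p[:,2].mean().round(4),'mean',p.mean(0).round(4),'rect',np.round(c,1),np.round(s,1),round(a,1))
    u,sv,vt=np.linalg.svd(p[:,:2]-p[:,:2].mean(0),full_matrices=False);print('  axis deg',np.degrees(np.arctan2(vt[0,1],vt[0,0])))
rep('bar',pts((170,220,370,412),.068,.08)); rep('flange',pts((170,220,370,412),.022,.036))
rep('rim',pts((220,270,205,265),.054,.066));
p=pts((205,285,190,270),.004,.02);rep('plate',p)
s=np.load('side0.npz');W=s['W']
rep('s bar',pts((140,190,275,315),.064,.08)); rep('s rim',pts((240,310,265,335),.056,.064))
```

```text
bar 178 z 0.0734 mean [ 0.5981 -0.1751  0.0734] rect [ 598.9 -175.1] [59.6 16.3] 65.9
  axis deg 65.78834022675734
flange 405 z 0.0297 mean [ 0.5938 -0.1706  0.0297] rect [ 599.2 -173.8] [68.2 70.6] 89.9
  axis deg 172.74754473873503
rim 513 z 0.0597 mean [0.4835 0.2117 0.0597] rect [484.  212.4] [73.5 73.6] 89.9
  axis deg -131.77299656236082
plate 1108 z 0.008 mean [0.4787 0.2112 0.008 ] rect [489.2 212.8] [191.  186.2] 0.5
  axis deg -47.953181634802164
s bar 120 z 0.072 mean [ 0.5973 -0.1688  0.072 ] rect [ 598.  -171.6] [61.3 17.7] 64.8
  axis deg 64.56412938669393
s rim 593 z 0.0603 mean [0.4824 0.2172 0.0603] rect [483.3 214.7] [73.1 76. ] 12.3
  axis deg 80.65216101857149
```

View pics/crop0.png

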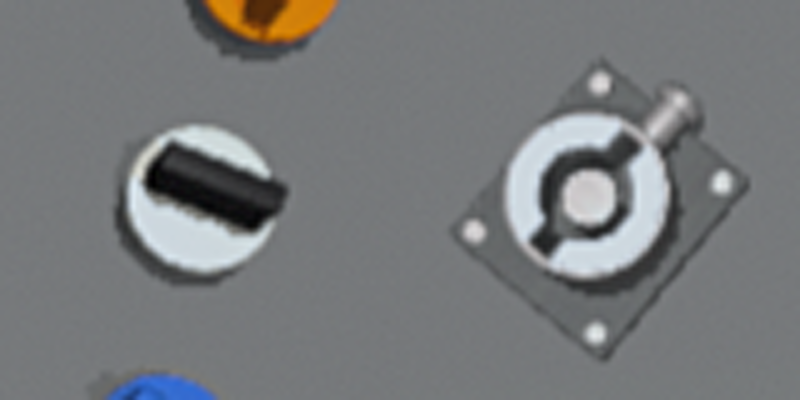

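The crops confirm both: a white cap with a black wing, and a steel housing with its spout to the upper right. Next I need the housing's yaw and the tool axes.

Run:
```python
from h import *
from scipy.spatial.transform import Rotation as Ro
o=ctrl.get_obs();R=Ro.from_euler('xyz',o['eef_rot']).as_matrix();print(R.round(3))
d=np.load('top0.npz');W=d['W'];im=d['color']
for n,c,box in (('top',np.array([.484,.2124]),(205,285,190,270)),('side',np.array([.4833,.2147]),(235,312,265,340))):
    W=np.load(n+'0.npz')['W'];w=W[box[0]:box[1],box[2]:box[3]].reshape(-1,3)
    # rim circle fit outer boundary
    p=w[(abs(w[:,2]-.06)<.003)]; r=p[:,:2]-c; r_=np.hypot(*r.T)
    p=p[r_<.045]
    (cc,rad)=cv2.minEnclosingCircle((p[:,:2]*1000).astype(np.float32));print(n,'circle',cc,rad)
    c=np.array(cc)/1000
    # spout: points z in .02-.06, r in 42..70mm
    r=w[:,:2]-c;r_=np.hypot(*r.T)
    m=(w[:,2]>.016)&(r_>.043)&(r_<.075);q=r[m];print('spout',m.sum(),np.degrees(np.arctan2(q[:,1].mean(),q[:,0].mean())),w[m].mean(0))
    # slots: annulus 24..32 mm with z<.05
    m=(w[:,2]<.054)&(r_>.023)&(r_<.033);a=np.degrees(np.arctan2(r[m,1],r[m,0]));print('slot',np.sort(a).round(0))
    m=(abs(w[:,2]-.008)<.006)&(r_<.075)&(w[:,2]>.004)
    print('plate',m.sum(),cv2.minAreaRect((w[m,:2]*1000).astype(np.float32)))
```

```text
[[-0.     0.974  0.227]
 [ 0.001  0.227 -0.974]
 [-1.     0.    -0.001]]
top circle (483.6820068359375, 212.04061889648438) 37.894805908203125
spout 80 -40.74881031086626 [0.52395986 0.17733646 0.03047894]
slot [-177.  -34.  -33.  -32.  -31.  -31.  -28.  -27.  -27.  -26.  -26.  -26.
  -25.  -24.  -24.  -24.  -23.  -21.  -21.  -20.  -19.  -19.  -17.  -15.
  -13.   -8.   -2.   -1.    3.    5.    9.   11.   14.   16.   21.   23.
   26.   28.   30.   33.   33.   34.   37.   38.   40.   41.   41.   44.
   44.   44.   48.   48.   51.   51.   52.   54.   56.   57.   57.   59.
   61.   61.   63.   65.   68.   70.   72.   74.   76.   79.   79.   80.
   84.   85.   86.   90.   91.   96.   97.  101.  102.  105.  108.  109.
  111.  112.  114.  116.  118.  118.  120.  121.  121.  122.  124.  125.
  125.  126.  127.  128.  129.  129.  130.  133.  133.  134.]
plate 1053 ((480.9488220214844, 216.88613891601562), (121.79309844970703, 133.22402954101562), 41.125484466552734)
side circle (482.88848876953125, 214.3950653076172) 38.78588104248047
spout 44 -35.284864909526206 [0.53262156 0.17920181 0.03128635]
slot [-115. -114. -113. -112. -111. -111. -109. -107. -105. -103. -101. -101.
 -100.  -91.  -86.  -81.  -81.  -76.  -76.  -76.  -71.  -71.  -66.  -66.
  -62.  -55.  -47.  -47.  -43.  -43.  156.  162.]
plate 988 ((483.3319396972656, 213.82638549804688), (96.9749984741211, 122.70164489746094), 49.95957946777344)
```

```bash
cat >> h.py <<'E'
def rect(c,ctr,z,half=.06,s=400):
    """world x up in picture, y left; plane at height z"""
    v,u=np.mgrid[:s,:s]; k=2*half/s
    X=ctr[0]+half-(v+.5)*k; Y=ctr[1]+half-(u+.5)*k
    P=np.stack([X.ravel(),Y.ravel(),np.full(s*s,z)],-1)
    K=np.array([[c['fx'],0,c['cx']],[0,c['fy'],c['cy']],[0,0,1.]])
    q=cv2.projectPoints(P,np.array(c['rvec'],float),np.array(c['tvec'],float),K,None)[0].reshape(s,s,2).astype(np.float32)
    return cv2.remap(c['color'],q[...,0],q[...,1],cv2.INTER_CUBIC)[:,:,::-1].copy()
E
python3 - <<'E'
from h import *
c=cam('top');ctr=(.4837,.2120)
a=rect(c,ctr,.06);b=rect(c,ctr,.008,.08)
g=a.mean(2);v,u=np.mgrid[:400,:400];dx=(200-v-.5)*.3;dy=(200-u-.5)*.3;r=np.hypot(dx,dy)
m=(g<130)&(r>24)&(r<33)
ang=np.degrees(np.arctan2(dy,dx))
th=np.degrees(np.angle((np.exp(2j*np.radians(ang[m]))).mean()))/2;print('slot axis',th)
for s in (1,-1):
    mm=m&(s*(dx-dy)>0);print(s,mm.sum(),dx[mm].mean(),dy[mm].mean(),np.degrees(np.arctan2(dy[mm].mean(),dx[mm].mean())))
def line(im,k,t,r1,col):
    t=np.radians(t);p=[(int(200-s*r1/k*np.sin(t)),int(200-s*r1/k*np.cos(t))) for s in(-1,1)];cv2.line(im,*p,col,1)
line(a,.3,th,40,(0,0,255));cv2.circle(a,(200,200),int(38/.3),(0,255,0),1)
line(b,.4,th,75,(0,0,255))
t=np.radians(th);box=[[ (200-(sx*55*np.sin(t)+sy*48*np.cos(t))/.4, 200-(sx*55*np.cos(t)-sy*48*np.sin(t))/.4)] for sx,sy in((1,1),(1,-1),(-1,-1),(-1,1))]
cv2.polylines(b,[np.array(box).astype(int)],True,(0,255,0),1)
cv2.imwrite('pics/rect0.png',np.hstack([a,b]))
E
```

```text
slot axis -40.40556514234607
1 1193 21.5651718357083 -17.905322715842413 -39.702472530431116
-1 1235 -21.32392712550607 18.605465587044534 138.8947847585835
```

View pics/rect0.png

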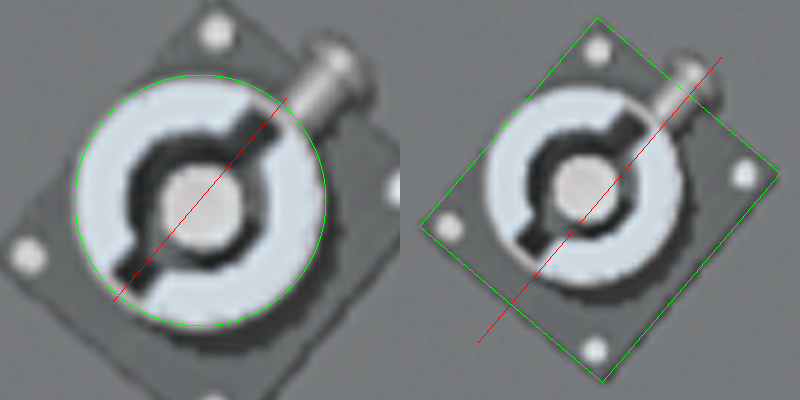

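The overlay fits the rim and the plate with centre (0.4837, 0.2120) and slot axis at about -40.4°. The cap is at (0.599, -0.174) with its bar at 65.8°. Moving above the cap with the gripper half open.

Emit:
{"name": "servo_tool", "arguments": {
  "motion": [5,45,-20,-4,11,91,-41,-9,16,136,-61,-13,22,181,-82,-18,27,227,-102,-22,33,272,-122,-26,38,317,-143,-31,43,363,-163,-35,49,408,-183,-40,54,453,-204,-44,60,499,-224,-48,65,544,-244.6,-52.7,65,544,-244.6,-52.7,65,544,-244.6,-52.7],
  "gripper": 0.5,
  "force": 30
}}

```text
time_s: 1.9
ee_pos: [0.5986, -0.1743, 0.1402]
eef_rot: [-2.818, 1.57, 3.043]
force: [-0.7, -0.2, 0.8]
grip_width: 0.0471
```

Run:
```python
from h import *
from scipy.spatial.transform import Rotation as Ro
o=ctrl.get_obs();R=Ro.from_euler('xyz',o['eef_rot']).as_matrix();print(o['time_s'],o['ee_pos'],np.degrees(np.arctan2(R[1,2],R[0,2])),R[:,0].round(4),o['grip_width'],o['qpos'].round(2))
t=np.array([.5987,-.1738,.036]);print('to grasp mm',R.T@(t-o['ee_pos'])*1000)
cam('top','pics/top1.png');
c=cam('side');cv2.imwrite('pics/side1.png',cv2.resize(c['color'][80:230,220:400,::-1],None,fx=4,fy=4,interpolation=cv2.INTER_CUBIC))
```

```text
1.9 [ 0.59861408 -0.17428116  0.14015131] -24.221038185861108 [-8.e-04  1.e-04 -1.e+00] 0.04711972989264944 [-0.34  0.52  1.37 -0.    1.25  0.08]
to grasp mm [ 1.04151245e+02  4.99782253e-01 -4.23648893e-02]
```

View pics/side1.png

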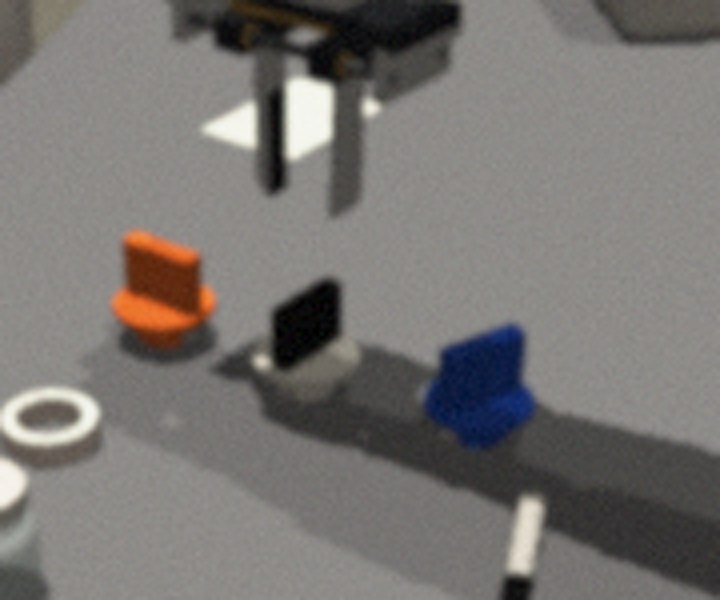

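The fingers straddle the black wing (crop 305,320) and are clear of the orange and blue caps. Descending and gripping.

Emit:
{"name": "servo_tool", "arguments": {
  "motion": [25,0.5,0,0,50,0.5,0,0,70,0.5,0,0,85,0.5,0,0,95,0.5,0,0,101,0.5,0,0,104,0.5,0,0,104,0.5,0,0]
}}

```text
time_s: 3.0
ee_pos: [0.5994, -0.1736, 0.0366]
eef_rot: [0.118, 1.57, -0.304]
force: [0.5, -0.5, -0.6]
grip_width: 0.0468
```

Emit:
{"name": "servo_tool", "arguments": {
  "motion": [0,0,0,0,0,0,0,0,0,0,0,0,0,0,0,0,0,0,0,0,0,0,0,0],
  "gripper": 0.0,
  "force": 40
}}

```text
time_s: 3.75
ee_pos: [0.5994, -0.1736, 0.0365]
eef_rot: [0.211, 1.571, -0.212]
force: [0.3, 0.2, 0.9]
grip_width: 0.0158
```

Emit:
{"name": "servo_tool", "arguments": {
  "motion": [-8,0,0,0,-25,0,0,0,-50,0,0,0,-80,0,0,0,-110,0,0,0,-120,0,0,0,-120,0,0,0]
}}

```text
time_s: 4.62
ee_pos: [0.5994, -0.1736, 0.1569]
eef_rot: [0.067, 1.57, -0.356]
force: [-0.1, -0.1, -1.6]
grip_width: 0.0156
```

The cap is gripped at 15.6 mm. Carrying it over the mouth and turning the bar into line with the slots.

Emit:
{"name": "servo_tool", "arguments": {
  "motion": [0,25,-22,-6,0,51,-44,-12,0,76,-66,-18,0,102,-88,-25,0,127,-110,-31,0,153,-132,-37,0,178,-154,-43,0,203,-176,-49,0,229,-198,-55,0,254,-220,-62,0,280,-242,-68,0,305,-264,-73.8,0,305,-264,-73.8,0,305,-264,-73.8]
}}

```text
time_s: 6.38
ee_pos: [0.4833, 0.2123, 0.1557]
eef_rot: [2.742, 1.569, -2.676]
force: [0.3, 0.1, -1.8]
grip_width: 0.016
```

Run:
```python
from h import *
from scipy.spatial.transform import Rotation as Ro
o=ctrl.get_obs();R=Ro.from_euler('xyz',o['eef_rot']).as_matrix();print(o['time_s'],o['ee_pos'],np.degrees(np.arctan2(R[1,2],R[0,2])),R[:,0].round(4),o['grip_width'],o['qpos'].round(2));print(R.round(3))
c=cam('side');np.savez('side2.npz',W=world(c),color=c['color']);cv2.imwrite('pics/side2.png',cv2.resize(c['color'][150:320,210:400,::-1],None,fx=3.5,fy=3.5,interpolation=cv2.INTER_CUBIC))
c=cam('top');np.savez('top2.npz',W=world(c),color=c['color']);cv2.imwrite('pics/top2.png',cv2.resize(c['color'][170:320,150:320,::-1],None,fx=3.5,fy=3.5,interpolation=cv2.INTER_CUBIC))
```

```text
6.375 [0.48328218 0.21227952 0.155669  ] 49.54436884185787 [-1.2e-03 -6.0e-04 -1.0e+00] 0.01595114088986727 [ 0.34  0.3   1.64 -0.    1.2  -0.52]
[[-0.001 -0.761  0.649]
 [-0.001  0.649  0.761]
 [-1.     0.001 -0.001]]
```

View pics/side2.png

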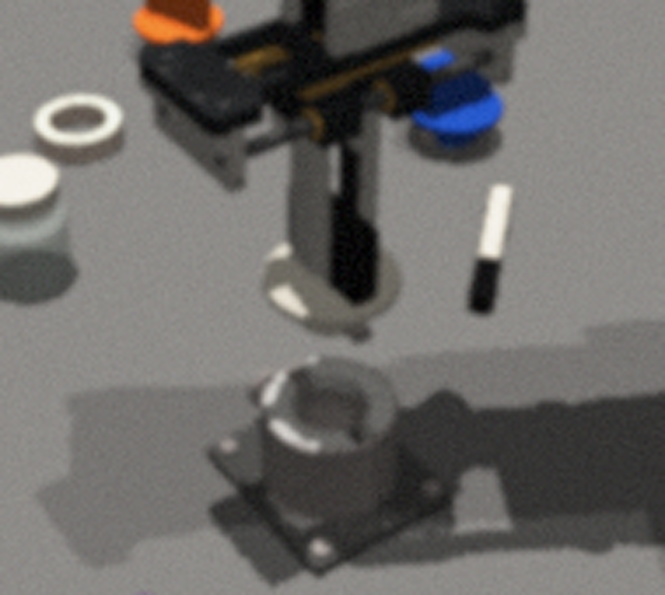

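View pics/top2.png

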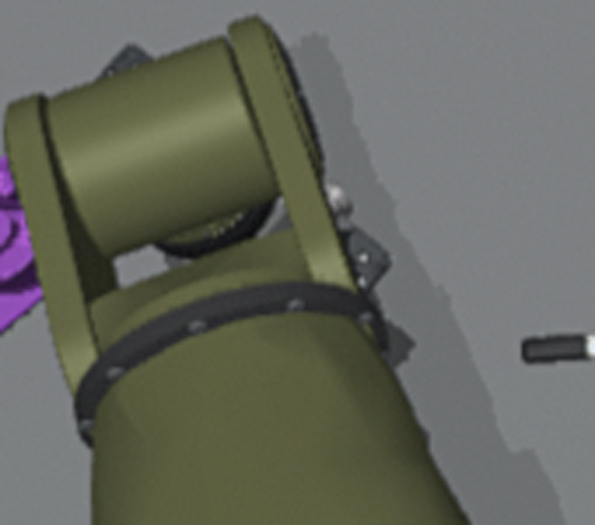

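Run:
```python
from h import *
W=np.load('side2.npz')['W'];w=W[200:260,270:340].reshape(-1,3)
m=(abs(w[:,0]-.483)<.06)&(abs(w[:,1]-.214)<.06)
h=np.histogram(w[m,2],bins=np.arange(.1,.2,.004));print(list(zip(h[1].round(3),h[0])))
c=cam('side')
out=[]
for ctr,z,r in (((.4833,.2123),.149,36),((.4833,.2123),.06,38)):
    a=rect(c,ctr,z)
    cv2.circle(a,(200,200),int(r/.3),(0,255,0),1);
    t=np.radians(139.6);cv2.line(a,(int(200-133*np.sin(t)),int(200-133*np.cos(t))),(int(200+133*np.sin(t)),int(200+133*np.cos(t))),(0,0,255),1)
    out.append(a)
cv2.imwrite('pics/rect2.png',np.hstack(out))
p=w[m&(abs(w[:,2]-.149)<.004)];print(p.min(0),p.max(0),cv2.minEnclosingCircle((p[:,:2]*1000).astype(np.float32)))
```

```text
[(np.float64(0.1), np.int64(0)), (np.float64(0.104), np.int64(0)), (np.float64(0.108), np.int64(0)), (np.float64(0.112), np.int64(0)), (np.float64(0.116), np.int64(0)), (np.float64(0.12), np.int64(3)), (np.float64(0.124), np.int64(25)), (np.float64(0.128), np.int64(35)), (np.float64(0.132), np.int64(4)), (np.float64(0.136), np.int64(0)), (np.float64(0.14), np.int64(5)), (np.float64(0.144), np.int64(57)), (np.float64(0.148), np.int64(429)), (np.float64(0.152), np.int64(24)), (np.float64(0.156), np.int64(28)), (np.float64(0.16), np.int64(25)), (np.float64(0.164), np.int64(40)), (np.float64(0.168), np.int64(47)), (np.float64(0.172), np.int64(44)), (np.float64(0.176), np.int64(47)), (np.float64(0.18), np.int64(53)), (np.float64(0.184), np.int64(51)), (np.float64(0.188), np.int64(66)), (np.float64(0.192), np.int64(130))]
[0.44789591 0.18291898 0.14514294] [0.51851619 0.24824789 0.15292393] ((483.29669189453125, 213.1805419921875), 35.997371673583984)
```

View pics/rect2.png

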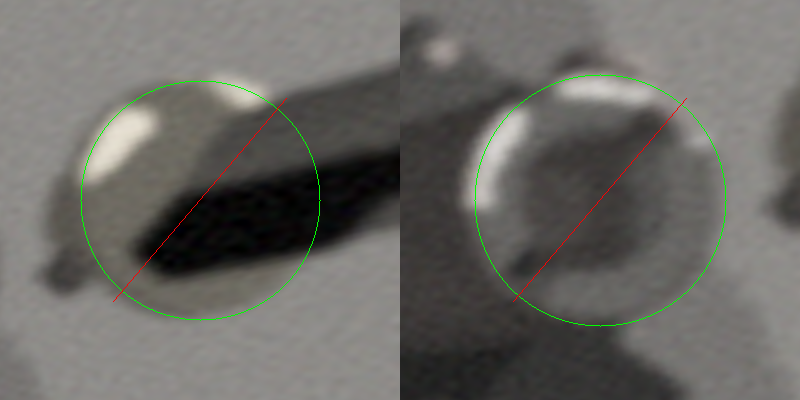

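In the side camera the flange circle is at (483.3, 213.2), r 36.0, and the mouth at about (482.9, 214.4). The cap needs to shift about 1 mm in +y, and the top view gives the same figure. Applying that and lowering to just above the rim.

Emit:
{"name": "servo_tool", "arguments": {
  "motion": [15,0.6,0.8,0,35,0.6,0.8,0,50,0.6,0.8,0,55,0.6,0.8,0,55,0.6,0.8,0]
}}

```text
time_s: 7.15
ee_pos: [0.4836, 0.2138, 0.1013]
eef_rot: [2.565, 1.571, -2.853]
force: [0.9, -0.8, -2.0]
grip_width: 0.0158
```

Run:
```python
from h import *
o=ctrl.get_obs();print(o['ee_pos'],o['force'])
c=cam('side');W=world(c);zf=o['ee_pos'][2]-.0065
w=W[200:300,260:350].reshape(-1,3)
p=w[(abs(w[:,0]-.483)<.05)&(abs(w[:,1]-.214)<.05)&(abs(w[:,2]-zf)<.004)];print(p[:,2].mean(),cv2.minEnclosingCircle((p[:,:2]*1000).astype(np.float32)))
cv2.imwrite('pics/side3.png',cv2.resize(c['color'][190:310,240:370,::-1],None,fx=5,fy=5,interpolation=cv2.INTER_CUBIC))
```

```text
[0.48356377 0.21375994 0.10132409] [ 0.92677575 -0.82118146 -2.02902846]
0.09527635780199126 ((483.5186767578125, 214.77691650390625), 36.28557586669922)
```

View pics/side3.png

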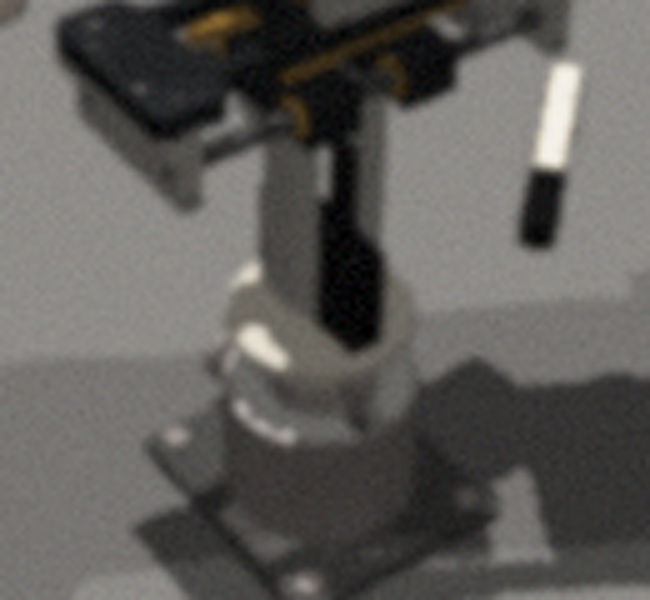

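The cap is concentric with the mouth and the front lug sits over the front slot (about 360,420). Easing in.

Emit:
{"name": "servo_tool", "arguments": {
  "motion": [3,0,0,0,6,0,0,0,9,0,0,0,12,0,0,0,14,0,0,0,16,0,0,0,16,0,0,0]
}}

```text
time_s: 8.07
ee_pos: [0.4835, 0.2138, 0.0853]
eef_rot: [2.681, 1.571, -2.736]
force: [-1.2, -0.0, -1.2]
grip_width: 0.0158
```

No contact force, and the lugs are now about 6 mm below the rim, so they are in the slots. Pushing against the spring.

Emit:
{"name": "servo_tool", "arguments": {
  "motion": [3,0,0,0,6,0,0,0,8,0,0,0,10,0,0,0,11,0,0,0,11,0,0,0]
}}

```text
time_s: 8.82
ee_pos: [0.4837, 0.2139, 0.075]
eef_rot: [-0.511, 1.57, 0.355]
force: [-2.9, -1.7, 9.9]
grip_width: 0.0156
```

Run:
```python
from h import *
o=ctrl.get_obs();print(o['ee_pos'],o['force'],o['moment'])
c=cam('side');W=world(c);zf=o['ee_pos'][2]-.0065
w=W[200:300,260:350].reshape(-1,3)
p=w[(abs(w[:,0]-.483)<.05)&(abs(w[:,1]-.214)<.05)&(abs(w[:,2]-zf)<.006)];print(p[:,2].mean(),np.median(p[:,2]),zf,cv2.minEnclosingCircle((p[:,:2]*1000).astype(np.float32)))
cv2.imwrite('pics/side4.png',cv2.resize(c['color'][190:310,240:370,::-1],None,fx=5,fy=5,interpolation=cv2.INTER_CUBIC))
```

```text
[0.48374886 0.21389393 0.07500197] [-2.9336862  -1.72855895  9.89994587] [-0.32311745  0.51102445  0.00452718]
0.06891310632268947 0.06905568149228977 0.0685019699328795 ((483.8360595703125, 215.93923950195312), 36.3768196105957)
```

View pics/side4.png

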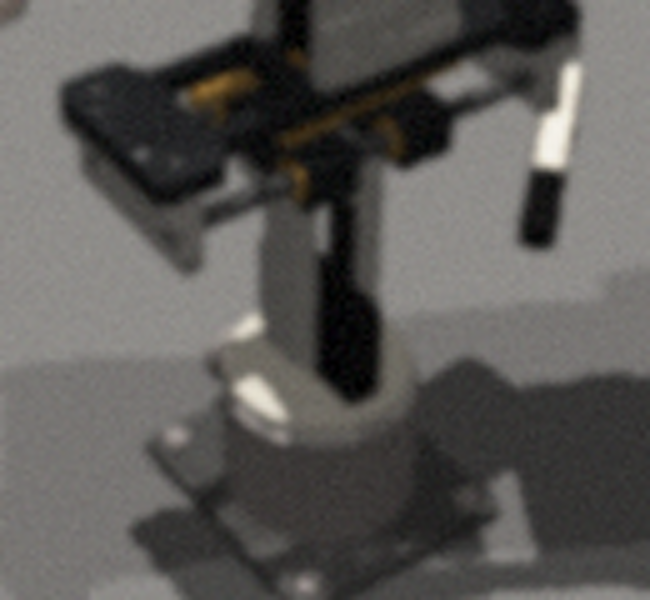

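Seated: bar 30.5 mm above the mouth, spring about 11 N. I'll go 1 mm deeper with a small centring shift, then turn clockwise.

Emit:
{"name": "servo_tool", "arguments": {
  "motion": [1,0.2,-0.4,0,1,0.2,-0.4,0,1,0.2,-0.4,4,1,0.2,-0.4,9,1,0.2,-0.4,14,1,0.2,-0.4,20,1,0.2,-0.4,26,1,0.2,-0.4,32,1,0.2,-0.4,38,1,0.2,-0.4,44,1,0.2,-0.4,50,1,0.2,-0.4,50]
}}

```text
time_s: 10.38
ee_pos: [0.484, 0.2139, 0.0745]
eef_rot: [0.347, 1.568, 0.338]
force: [-0.3, -0.5, 10.0]
grip_width: 0.0159
```

Run:
```python
from h import *
from scipy.spatial.transform import Rotation as Ro
o=ctrl.get_obs();R=Ro.from_euler('xyz',o['eef_rot']).as_matrix();print(o['ee_pos'],np.degrees(np.arctan2(R[1,2],R[0,2])),o['force'],o['moment'],o['qpos'].round(2))
c=cam('side')
cv2.imwrite('pics/side5.png',cv2.resize(c['color'][190:310,240:370,::-1],None,fx=5,fy=5,interpolation=cv2.INTER_CUBIC))
```

```text
[0.4840136  0.21390898 0.07445557] -0.48573175097433835 [-0.28897726 -0.48360638 10.01820672] [-0.15800377 -0.02915727 -0.03183861] [ 0.35  0.4   1.71 -0.    1.02  0.36]
```

View pics/side5.png

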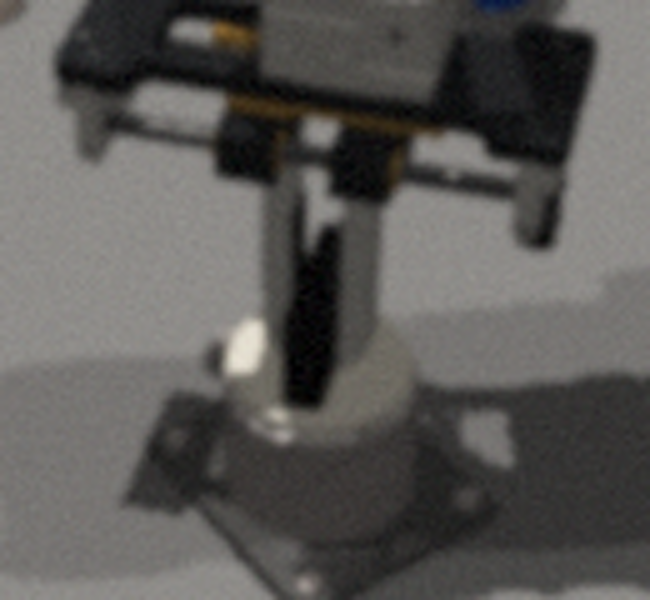

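The bar turned 50° freely with low moment. Finishing the quarter turn to the stop.

Emit:
{"name": "servo_tool", "arguments": {
  "motion": [0,0,0,5,0,0,0,11,0,0,0,17,0,0,0,23,0,0,0,29,0,0,0,34,0,0,0,38,0,0,0,40,0,0,0,41,0,0,0,41]
}}

```text
time_s: 11.68
ee_pos: [0.484, 0.2139, 0.0744]
eef_rot: [1.034, 1.568, 0.312]
force: [-0.2, -0.7, 9.3]
grip_width: 0.0156
```

Run:
```python
from h import *
from scipy.spatial.transform import Rotation as Ro
o=ctrl.get_obs();R=Ro.from_euler('xyz',o['eef_rot']).as_matrix();print(o['ee_pos'],np.degrees(np.arctan2(R[1,2],R[0,2])),o['force'],o['moment'],o['qpos'].round(2))
```

```text
[0.48399722 0.21389045 0.0744325 ] -41.40397443256764 [-0.23741898 -0.6653143   9.30255356] [-0.08947025 -0.07088053  0.00721138] [ 0.35  0.4   1.71 -0.    1.02  1.07]
```

No stop torque yet, so I'll turn a few degrees more.

Emit:
{"name": "servo_tool", "arguments": {
  "motion": [0,0,0,1,0,0,0,2,0,0,0,2,0,0,0,2]
}}

```text
time_s: 12.18
ee_pos: [0.484, 0.2139, 0.0745]
eef_rot: [1.081, 1.568, 0.323]
force: [-0.5, 0.3, 9.1]
grip_width: 0.0158
```

Run:
```python
from h import *
from scipy.spatial.transform import Rotation as Ro
o=ctrl.get_obs();R=Ro.from_euler('xyz',o['eef_rot']).as_matrix();print(o['ee_pos'],np.degrees(np.arctan2(R[1,2],R[0,2])),o['force'],o['moment'],o['qpos'].round(2))
```

```text
[0.48401874 0.21391443 0.07446513] -43.389301119157416 [-0.54046663  0.28421244  9.06589085] [-0.14278253 -0.01130333  0.04194443] [ 0.35  0.4   1.71 -0.    1.02  1.1 ]
```

Rising gently, with the spring pushing, to the locked height.

Emit:
{"name": "servo_tool", "arguments": {
  "motion": [-1,0,0,-1,-2,0,0,-2,-3,0,0,-2,-4,0,0,-2,-5,0,0,-2,-5,0,0,-2]
}}

```text
time_s: 12.92
ee_pos: [0.4839, 0.2139, 0.0792]
eef_rot: [1.061, 1.568, 0.339]
force: [1.5, 1.1, 6.5]
grip_width: 0.0156
```

Run:
```python
from h import *
from scipy.spatial.transform import Rotation as Ro
o=ctrl.get_obs();R=Ro.from_euler('xyz',o['eef_rot']).as_matrix();print(o['ee_pos'],np.degrees(np.arctan2(R[1,2],R[0,2])),o['force'],o['moment'],o['qpos'].round(2))
```

```text
[0.4839053  0.21390891 0.07921829] -41.39064571999564 [1.53916008 1.14359243 6.51989854] [ 0.0837854  -0.20659462 -0.07155939] [ 0.35  0.39  1.71 -0.    1.03  1.07]
```

Emit:
{"name": "servo_tool", "arguments": {
  "motion": [-1,0,0,0,-1.5,0,0,0,-1.5,0,0,0]
}}

```text
time_s: 13.3
ee_pos: [0.4839, 0.2139, 0.0796]
eef_rot: [1.087, 1.569, 0.364]
force: [7.3, 2.8, -7.4]
grip_width: 0.0157
```

Run:
```python
from h import *
o=ctrl.get_obs();print(o['ee_pos'],o['force'],o['moment'])
c=cam('side');W=world(c);zf=o['ee_pos'][2]-.0065
w=W[200:300,260:350].reshape(-1,3)
p=w[(abs(w[:,0]-.483)<.05)&(abs(w[:,1]-.214)<.05)&(abs(w[:,2]-zf)<.006)];print(p[:,2].mean(),np.median(p[:,2]),zf)
```

```text
[0.48385032 0.21390414 0.07961271] [ 7.30020117  2.77494644 -7.43438227] [ 0.38660375 -1.52492935  0.03612603]
0.07354749966527209 0.0736316868207419 0.07311270616908017
```

A slight upward pull is resisted at TCP 79.6 mm (expected 79.5), so the lugs are in the pockets. Unloading, releasing and withdrawing.

Emit:
{"name": "servo_tool", "arguments": {
  "motion": [1.2,0,0,0,1.2,0,0,0,1.2,0,0,0]
}}

```text
time_s: 13.72
ee_pos: [0.4839, 0.2139, 0.0794]
eef_rot: [1.06, 1.568, 0.338]
force: [1.8, -0.4, 5.9]
grip_width: 0.016
```

Emit:
{"name": "servo_tool", "arguments": {
  "motion": [0,0,0,0,0,0,0,0,0,0,0,0,0,0,0,0],
  "gripper": 0.45
}}

```text
time_s: 14.22
ee_pos: [0.483, 0.2136, 0.0786]
eef_rot: [-2.071, 1.57, -2.794]
force: [0.7, 0.0, -0.3]
grip_width: 0.0419
```

Emit:
{"name": "servo_tool", "arguments": {
  "motion": [-10,0,0,0,-30,0,0,0,-60,0,0,0,-90,0,0,0,-120,0,0,0,-120,0,0,0]
}}

```text
time_s: 14.98
ee_pos: [0.4839, 0.2139, 0.2014]
eef_rot: [1.064, 1.566, 0.342]
force: [-0.4, -0.1, -0.1]
grip_width: 0.0419
```

Emit:
{"name": "servo_tool", "arguments": {
  "motion": [0,30,0,0,0,70,0,0,0,110,0,0,0,150,0,0,0,180,0,0,0,180,0,0,0,180,0,0]
}}

```text
time_s: 15.85
ee_pos: [0.6017, 0.3481, 0.198]
eef_rot: [-1.906, 1.57, -2.628]
force: [-0.5, -0.4, 0.8]
grip_width: 0.0425
```

Run:
```python
from h import *
o=ctrl.get_obs();print(o['time_s'],o['ee_pos'],o['force'])
cs=cam('side','pics/side6.png');ct=cam('top','pics/top6.png')
for n,c,b in(('side',cs,(200,310,260,350)),('top',ct,(200,285,190,270))):
    w=world(c)[b[0]:b[1],b[2]:b[3]].reshape(-1,3)
    w=w[(abs(w[:,0]-.483)<.045)&(abs(w[:,1]-.213)<.045)]
    f=w[abs(w[:,2]-.073)<.005];p=w[(w[:,2]>.112)&(w[:,2]<.125)]
    print(n,'flange',np.median(f[:,2]),'bar',len(p),np.median(p[:,2]),cv2.minAreaRect((p[:,:2]*1000).astype(np.float32)))
a=cv2.resize(cs['color'][200:310,250:360,::-1],(400,400),interpolation=cv2.INTER_CUBIC)
b=cv2.resize(ct['color'][195:295,180:280,::-1],(400,400),interpolation=cv2.INTER_CUBIC)
cv2.imwrite('pics/fin.png',np.hstack([a,b]))
```

```text
15.85 [0.60166242 0.34813349 0.19804696] [-0.52659735 -0.39020482  0.7514169 ]
side flange 0.07367388618166766 bar 235 0.11727577851918473 ((482.5234375, 214.28497314453125), (60.31159591674805, 17.1881046295166), 48.39033508300781)
top flange 0.07276755817525976 bar 205 0.11655226984865552 ((483.6606750488281, 212.19796752929688), (60.33055877685547, 15.814964294433594), 48.37211990356445)
```

View pics/fin.png

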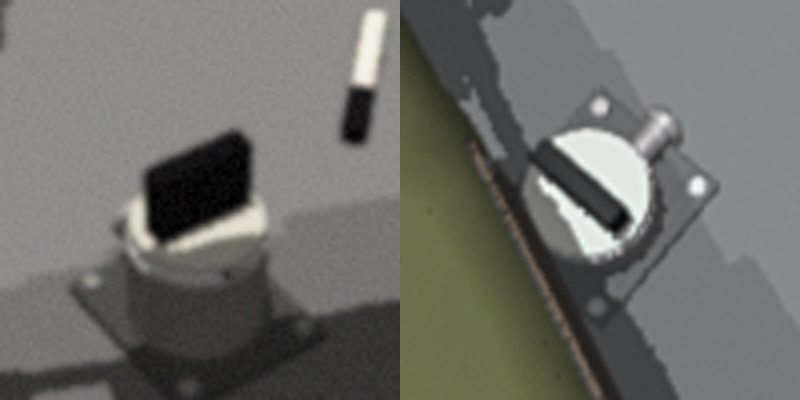

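View pics/top6.png

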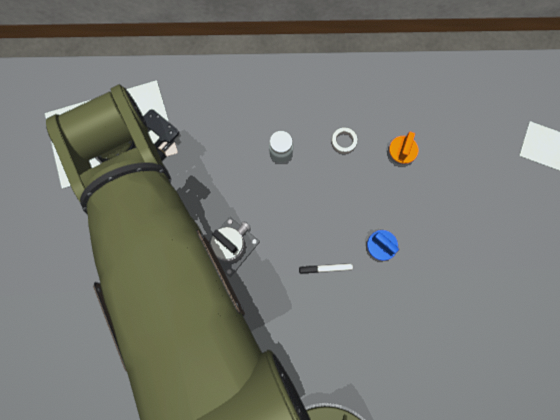

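The crop shows the bar crosswise to the spout. Its top is at 117 mm, which is the locked height, and the bar is centred on the mouth. The tape, jar, marker and other caps are at their original pixels. Handing in.

```bash
python3 -c "
from station import ctrl
print(ctrl.hand_in())"
```

```text
the job is handed in; nothing more can be done
None
```

The water filter is closed: the white cap is locked in the steel housing and released, and the job was handed in at about 16 s.

- **What I did:** I gripped the cap by its black wing, set its lugs in the slots and pushed it down to about 30 mm above the mouth, against roughly 11 N of spring. I then turned it clockwise about 91–93°, let it rise, and opened the gripper.
- **Lock check:** Before letting go, a light upward pull was resisted at the expected locked height (TCP 79.6 mm against 79.5 mm).
- **Final checks:** After release both cameras put the bar top at 117 mm, which is the locked height. The bar was crosswise at 48.4° (49.6° expected) and within about 0.5 mm of each camera's own mouth centre. The tape, jar, marker and the blue and orange caps had not moved in the picture, and the wrist force was near zero.
- **Disagreements:** The two cameras differed by about 2 mm in y throughout, so I took the cap-to-mouth alignment within one camera. I felt no clear torque at the end-of-turn stop; the resisted pull and the final height are what confirm the lock.

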